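Open the sprung parts case and set the factory on the site model

ROBOT

A 7-joint arm with a two-finger parallel gripper is mounted at the origin on the work surface. World frame = base frame: x ahead of the robot, y to its left, z up, the work surface at z = 0. Lengths are in m, angles in rad, forces in N, time in s.
With the tool pointing down it reaches from about 0.425 to 1.025 m from the base axis. Payload 9.4 kg.
Tool frame: the origin (TCP) lies between the finger pads; the fingertips stand 11 mm ahead of it and the grasp point (between the pads) lies 8 mm behind it (arm.finger_overhang is the distance from the TCP to the fingertips, in m); z points along the fingers, y is the direction in which the jaws open and shut (so a half turn about z gives the same grasp; the last joint's range is limited). The gripper opens to 93 mm and grips with 3 to 60 N. Pads are 15 mm wide; open, the fingers measure 128 mm over their backs; the gripper's body (75 mm by 188 mm) begins 65 mm behind the grasp point.
Start: joints at [-0.077, 0.599, -0.003, 1.599, 0.002, 0.943, -0.08], TCP at [0.725, -0, 0.23] pointing down, gripper open.
Joint ranges: [-2.57, 2.57], [-0.35, 1.97], [-1.29, 1.29], [0.11, 2.56], [-1.05, 4.19], [0.11, 1.86], [-2.63, 2.63]. Speed limits (rad/s): [2.22, 2.22, 3.01, 3.01, 3.14, 3.14, 3.14].

INTERFACE

Orientations are given as a unit quaternion [x, y, z, w].
In Python, from bench import arm gives the robot as it stands.
- The arm moves only by the tool arm_command, never from a script. Its argument "plan" is a list of rows, each an object of numbers: "grip": the closure in counts, from 0 (fully open) to 255 (shut); "dx", "dy", "dz": the shift along the tool's x, y, z in m; "ax", "ay", "az": the turn, a rotation vector about the tool's x, y, z in degrees. A call has 1 to 5 rows; each row is the pose to reach, as a shift and turn from the pose measured when the call began, along the tool's axes at that moment; what a row does not reach only later rows make up. A row lasts 1/12 s, in which the tool goes at most 41.7 mm and 7.16 degrees, less where a joint would pass 70% of its speed; a pose out of reach is approached as far as the arm can. A call with a gripper value outside its range is refused whole. The fingers move at their own pace and stop on an object; "grip_force" is the grip in N (left out, the last holds). Time passes only in rows, so rows that repeat a pose let the fingers close. It gives the time, the measured TCP pose, the force and the opening at its end, in the units of the state.
- arm.get_obs(): the state, without advancing time (a new reading comes with each control period).
- arm.read_camera(name): name is "scene" or "side" or "wrist"; returns a dict with "pixels" (400x640x3 uint8, red, green, blue), "camera_matrix" (3x3 intrinsics, pixels), "world_from_camera" (4x4, takes a point from camera to world coordinates). Camera axes: x right, y down, z forward; pixel columns grow to the right and rows downward; lengths in m; the calibration is good to about 2 mm. A picture is of the moment at which its call begins. There is no depth.
- arm.sign_off(): hands the job in, once; it reports no verdict.
The state is a dict: "t": time; "joint_positions": joint angles; "joint_velocities": joint speeds; "joint_efforts": joint torques, N m; "tcp_pos": TCP position; "orientation": TCP orientation; "ft_force": force on the tool from outside, world axes, zero at the start; "torque": the same for the moment, N m; "opening": finger opening in m.
Only numpy, scipy, OpenCV 4.12 (cv2) and the standard library are available. Lean on these libraries where they do the work, as an engineer would, in place of code of your own. Each camera call takes 0.05 s, during which the arm holds its last target.

TASK

Press the red button catch of the parts case and steady the clear spring lid as it comes up, so that it eases open instead of flying up. Then lift the orange model factory out of the case and stand it upright on the empty sand-coloured plot of the site board, inside and in line with the plot's white outline: set it down, do not drop it, leave the other two models on the board as they are, and leave the lid open.

Things in the scene. Friction and masses are not known exactly. Their poses are not given: they have to be found in the camera images.
- case: Navy-blue open-topped parts case fixed to the desk, left or right of centre: 130 mm along its x, 190 mm along its y, 80 mm high, walls 5 mm, inner floor 6 mm above the desk. Origin: centre of its underside; z up. Its -x side, roughly towards the robot, carries a grey catch block (34 x 56 mm, 84 mm high, centred 97 mm from the origin) with the red button on top; its +x side the lid's hinge.
- button_top (a point): Centre of the top of the round red push button, 28 mm across, 97 mm from the case's origin along its -x and 100 mm above the desk when not pressed, so 12 mm higher than the closed lid's top. It is pressed straight down: 1 to 5 N over its 7 mm travel; it springs back.
- button (a joint): How far the button is pressed, m: 0 up, 0.007 fully down. The catch lets go of the lid at about 0.004.
- lid (a joint): Opening angle of the lid, rad: 0 closed and caught, 1.95 fully open against its stop, leaning back. A spring drives it up as soon as the catch lets go: left to itself it flies open in well under a second, at some 4 rad/s. The push fades as it opens (about 1 N at the free edge at first); let go slowly at about 1 rad it drifts on by itself and stays open.
- lid_edge (a point): Middle of the free edge, upper face, of the lid: clear panel with navy rim, 130 mm from hinge to edge, 190 mm wide, 8 mm thick, 150 g; closed, its top is 88 mm above the desk. A fingertip held a little above the lid stops it; raised slowly, the lid follows until its edge slips past under the tip. The frame's x points to the hinge.
- lid_hinge (a point): Middle of the lid's hinge axis on the case, 65 mm from the case's origin along its +x, 80 mm above the desk; the axis runs along the case's y.
- building_mid (a point): Centre of the body (half-way up its 52 mm) of the loose orange model factory: 80 mm along its x, 40 mm along its y, 52 mm high, with three white chimneys (10 mm thick, 12 mm tall, in a row along x on the centre line) above, so 64 mm overall; about 180 g. It stands upright on the inner floor of the case, its length roughly along the case's x, with free room of 40 mm or more beside its long sides.
- board: Site model board fixed to the desk, 200 mm along its x, 260 mm along its y, 12 mm thick, green with a grey road, on the other side of the robot from the case. Origin: centre of its underside; z up.
- plot (a point): Centre of the empty plot, on the board's upper face: sand-coloured, 100 mm along the board's x and 60 mm along its y, with a white outline 4 mm wide; 35 mm from the board's origin along its -x. x of its frame is the plot's long direction.
- terrace: Loose white model terrace with a green roof standing on the board, 100 x 34 x 42 mm, its centre line 105 mm from the plot's centre on the board's +y side. Origin: centre of its underside.
- office: Loose blue-grey model office block standing on the board, 60 x 34 x 62 mm, its centre line 105 mm from the plot's centre on the board's -y side. Origin: centre of its underside.

How it is judged:
On the way, in this order (a step that is already met when the one before it is completed fails the run):
1. the button catch is pressed (value of joint button above 0.003 m).
2. the lid stands open and is at rest (value of joint lid above 1.5 rad and velocity of joint lid below 0.2 rad/s), for 0.2 s.
3. the factory is held clear of the case (z of building_mid in the frame of case above 0.09 m and contact force between the fingers and building above 0.2 N), for 0.1 s.
At the end, for the whole second after the job is handed in: The orange factory stands at rest and upright (within 0.08 rad) on the board, its centre within 18 mm of the plot's centre, its length within 0.2 rad of the plot's long direction, let go; the lid is still open (beyond 1.5 rad) (horizontal distance between building_mid and plot below 0.018 m and angle between the x axis of building_mid and the x axis of plot, either way round below 0.2 rad and angle between building_mid's own z axis and vertical below 0.08 rad and z of building_mid in the frame of plot between 0.021 and 0.031 m and linear speed of building below 0.02 m/s and value of joint lid above 1.5 rad); the robot touches nothing.
It fails at once if the lid flies open: it turns faster than 2.2 rad/s once it is past 0.6 rad (value of joint lid above 0.6 rad and velocity of joint lid above 2.2 rad/s).
It fails at once if the factory is dropped: it is out of the fingers more than 15 mm above the plot (horizontal distance between building_mid and plot below 0.1 m and z of building_mid in the frame of plot above 0.041 m and contact force between the fingers and building below 0.02 N).
It fails at once if another model on the board is shifted by more than 15 mm or tipped (distance of any of terrace, office from where it was at the start of the episode above 0.015 m or angle between any of terrace, office's own z axis and vertical above 0.3 rad).
It also fails if it takes over 67 s, if anything falls off the work surface, if the arm or the gripper's body presses on something with over 40 N, if the wrist force passes 120 N, or if a joint passes its speed limit or range.

## Working session

There is one attempt and no reset: what is moved stays moved. The work goes in short steps, Python scripts to look and compute and a tool call to move; the robot and the scene stay as the last step left them, time stands still between calls to the robot, and variables do not carry over. Pictures are saved under pics/ and viewed, and the job is handed in when it is done.

Besides the shell and the picture viewer there is one more tool, called after "Emit:" by a JSON object that holds its "fn" and its "kwargs", one argument or row to a line. arm_command: Moves the arm, as the interface text tells. Its arguments: {"type":"object","properties":{"plan":{"type":"array"},"grip_force":{"type":"number"}},"required":["plan"]}

```bash
mkdir -p pics; ls
python3 - <<'E'
from bench import arm
import cv2,numpy as np
for n in ("scene","side","wrist"):
    c=arm.read_camera(n); cv2.imwrite(f"pics/{n}0.png",c["pixels"][:,:,::-1])
    np.savez(f"pics/{n}0.npz",K=c["camera_matrix"],T=c["world_from_camera"]); print(n,c["camera_matrix"].round(1).tolist(),c["world_from_camera"].round(3).tolist())
o=arm.get_obs();print(o)
E
```

```text
pics
scene [[496.9, 0.0, 310.6], [0.0, 496.9, 192.8], [0.0, 0.0, 1.0]] [[0.084, 0.664, -0.743, 1.361], [0.996, -0.055, 0.064, -0.046], [0.002, -0.746, -0.666, 0.808], [0.0, 0.0, 0.0, 1.0]]
side [[439.2, 0.0, 318.3], [0.0, 439.2, 202.5], [0.0, 0.0, 1.0]] [[-0.9, -0.235, 0.368, 0.16], [-0.436, 0.448, -0.78, 0.924], [0.018, -0.862, -0.506, 0.668], [0.0, 0.0, 0.0, 1.0]]
wrist [[283.5, 0.0, 319.1], [0.0, 283.5, 197.9], [0.0, 0.0, 1.0]] [[1.0, -0.0, -0.001, 0.723], [-0.0, -0.97, -0.242, 0.066], [-0.001, 0.242, -0.97, 0.385], [0.0, 0.0, 0.0, 1.0]]
{'t': 0.15, 'joint_positions': array([-0.07670124,  0.59993775, -0.00250378,  1.59994919,  0.00185314,
        0.94292712, -0.07979195]), 'joint_velocities': array([ 6.05199588e-04, -2.19261334e-03,  2.85892811e-04, -3.18246636e-03,
        8.93469528e-05,  3.27599958e-04,  8.62256986e-04]), 'joint_efforts': array([ 4.23705205e-03, -7.65584278e+01,  1.49971146e+00, -2.52563953e+01,
       -5.22377843e-02,  1.48844108e-02,  9.41959070e-05]), 'tcp_pos': array([ 7.24634896e-01, -4.65151245e-05,  2.28960446e-01]), 'orientation': array([ 7.07083250e-01,  7.07130048e-01, -4.91548265e-04, -3.63047596e-04]), 'ft_force': array([0.51960299, 0.08868629, 0.26310041]), 'torque': array([-0.01879943,  0.03987165,  0.0463279 ]), 'opening': 0.0932370075230102}
```

View pics/scene0.png

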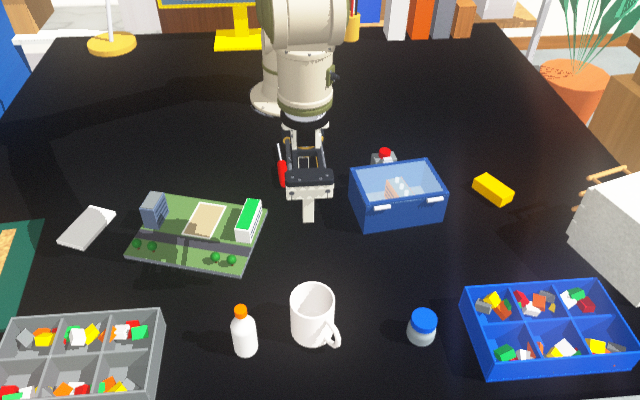

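View pics/side0.png

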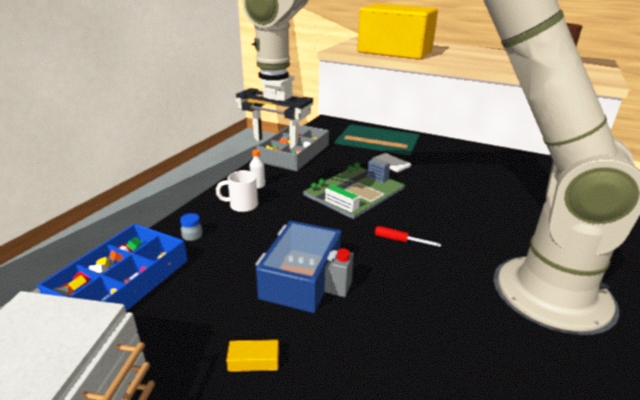

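View pics/wrist0.png

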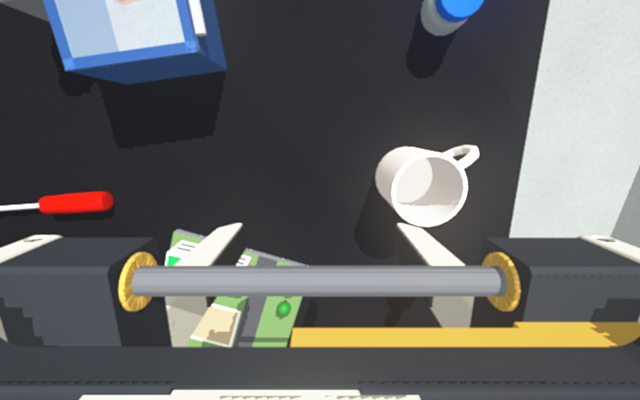

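The case is at +y (scene about 398,193, button 385,153) and the board at -y (scene about 200,232). I'll enlarge both.

Run:
```python
import cv2
def crop(n,x0,y0,x1,y1,s,o):
    a=cv2.imread(f"pics/{n}0.png")[y0:y1,x0:x1]; cv2.imwrite(f"pics/{o}.png",cv2.resize(a,None,fx=s,fy=s,interpolation=cv2.INTER_CUBIC))
crop("scene",340,135,460,235,6,"c1")
crop("scene",115,180,275,280,5,"c2")
crop("side",245,215,365,315,6,"c3")
crop("side",295,145,415,220,6,"c4")
```

```text
(no output)
```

View pics/c1.png

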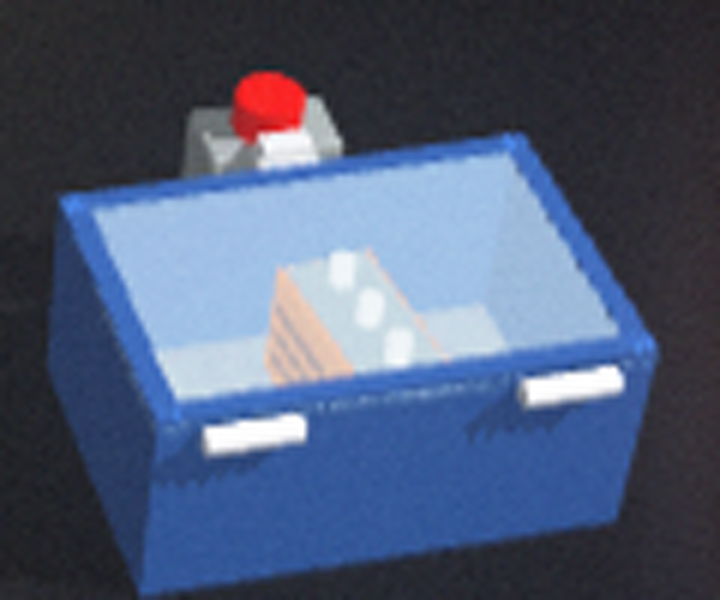

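View pics/c2.png

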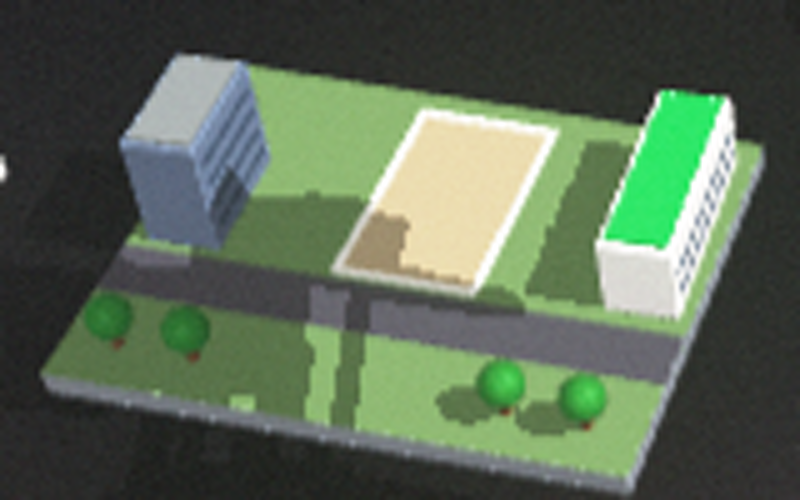

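View pics/c3.png

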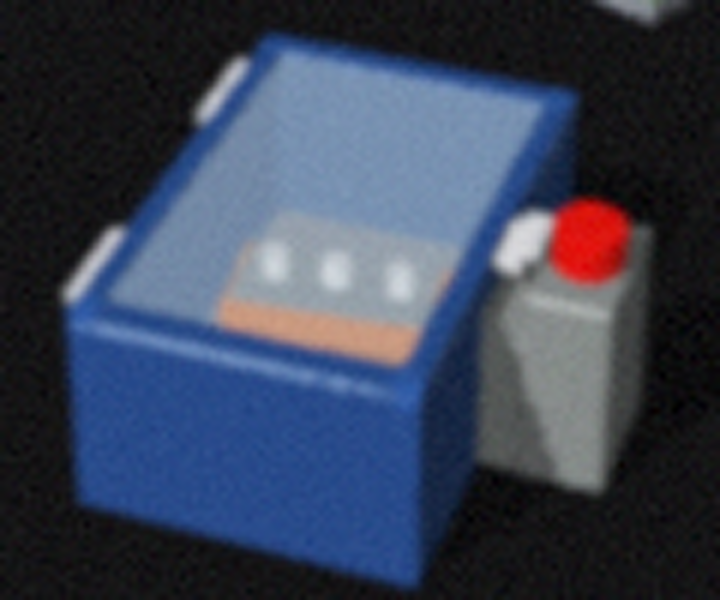

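View pics/c4.png

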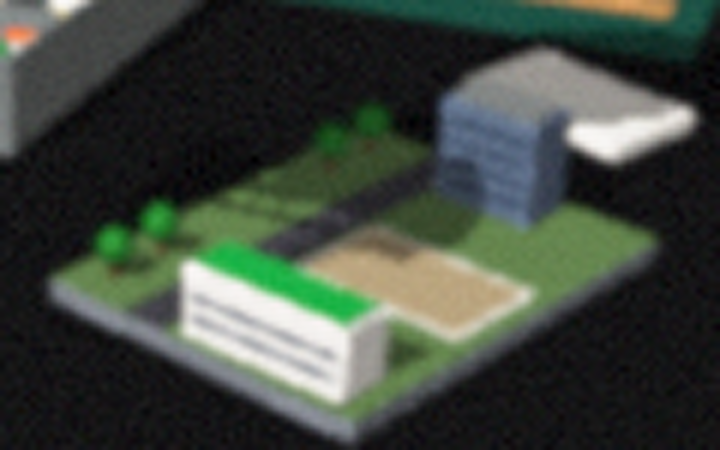

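```bash
cat > fit.py <<'E'
import numpy as np
from scipy.optimize import least_squares
cal={n:np.load(f"pics/{n}0.npz") for n in("scene","side")}
crops={"c1":("scene",340,135,6),"c2":("scene",115,180,5),"c3":("side",245,215,6),"c4":("side",295,145,6)}
def proj(n,P):
    K,T=cal[n]["K"],cal[n]["T"]; p=(np.linalg.inv(T)@np.r_[P,1])[:3]; q=K@p; return q[:2]/q[2]
def px(c,u,v):
    n,x0,y0,s=crops[c]; return n,np.array([(u+.5)/s-.5+x0,(v+.5)/s-.5+y0])
def fit(obs,init):
    def res(p):
        r=[];c,s=np.cos(p[2]),np.sin(p[2])
        for (cr,u,v,X,Y,Z) in obs:
            n,m=px(cr,u,v); X,Y,Z=X/1e3,Y/1e3,Z/1e3
            r+=list(proj(n,[p[0]+c*X-s*Y,p[1]+s*X+c*Y,Z])-m)
        return np.array(r)
    o=least_squares(res,init,loss="soft_l1"); r=res(o.x).reshape(-1,2)
    return o.x,r
case=[("c1",65,200,-65,-95,88),("c1",520,137,-65,95,88),("c1",655,345,65,95,88),("c1",145,592,65,-95,0),("c1",615,520,65,95,0),
("c3",575,92,-65,-95,88),("c3",270,38,65,-95,88),("c3",75,312,65,95,88),("c3",412,402,-65,95,88),("c3",80,502,65,95,0),("c3",412,587,-65,95,0),
("c1",270,92,-97,0,100),("c3",592,224,-97,0,100)]
board=[("c2",763,150,-100,130,12),("c2",632,480,100,130,12),("c2",45,375,100,-130,12),
("c2",420,110,-85,-30,12),("c2",557,128,-85,30,12),("c2",475,293,15,30,12),("c2",333,270,15,-30,12),
("c4",660,240,-100,-130,12),("c4",355,432,-100,130,12),("c4",50,285,100,130,12),("c4",455,338,-85,30,12),("c4",535,293,-85,-30,12)]
fac=[("c3",402,265,-1,0,70),("c3",337,252,0,0,70),("c3",275,245,1,0,70),("c1",342,253,-1,0,70),("c1",370,293,0,0,70),("c1",398,332,1,0,70)]
if __name__=="__main__":
    for nm,o,i in(("case",case,[.65,.2,0]),("board",board,[.65,-.2,0])):
        x,r=fit(o,i); print(nm,x.round(4)); print(r.round(1).tolist())
    # factory chimneys: triangulate each
    for a,b in((0,3),(1,4),(2,5)):
        def f(P): return np.r_[*[proj(px(*fac[i][:3])[0],P)-px(*fac[i][:3])[1] for i in(a,b)]]
        o=least_squares(f,[.68,.2,.07]); print(o.x.round(4),o.fun.round(1))
E
python3 fit.py
```

```text
case [0.531  0.2233 0.1296]
[[-0.7, -0.5], [0.9, -0.6], [1.3, 0.5], [-0.5, 0.7], [0.7, -0.0], [0.4, 0.4], [-0.0, -0.9], [-1.3, -0.3], [1.6, -1.4], [0.0, -0.2], [1.0, 0.0], [0.5, -0.0], [-0.0, -0.2]]
board [ 0.5777 -0.2265 -0.2934]
[[0.5, -1.4], [0.0, -0.9], [-0.5, -0.2], [1.6, 1.1], [-1.4, 1.2], [-0.3, -1.1], [2.3, -0.6], [-0.2, -0.5], [-0.2, -1.8], [0.1, -1.3], [0.1, -0.7], [-1.5, -0.1]]
[0.501  0.2283 0.0703] [ 0.3 -0.2  0.3  0.3]
[0.5256 0.2334 0.071 ] [ 0.2 -0.1  0.2  0.2]
[0.5482 0.2393 0.0705] [ 0.3 -0.2  0.3  0.3]
```

Case fits at (0.531, 0.223), yaw 0.130. The plot centre is at about (0.544, -0.216), yaw -0.293. The factory is at about (0.525, 0.234) and its chimney tops triangulate to z 0.0706, where 0.070 is expected. My plan is to open the jaws along case x, so that one finger presses the button while the other hovers over the lid.

Emit:
{"fn": "arm_command", "kwargs": {
  "plan": [
    {"dx": 0.027, "dy": -0.029, "dz": 0, "az": -3, "grip": 0},
    {"dx": 0.054, "dy": -0.058, "dz": 0, "az": -5},
    {"dx": 0.08, "dy": -0.086, "dz": 0.01, "az": -7.4},
    {"dx": 0.107, "dy": -0.115, "dz": 0.02, "az": -7.4},
    {"dx": 0.134, "dy": -0.143, "dz": 0.03, "az": -7.4}
  ]
}}

```text
validation failed for argument at $.pl...
```

```bash
cat > go.py <<'E'
import sys,numpy as np
from scipy.spatial.transform import Rotation as R
from bench import arm
def rel(x,y,z,yaw):
    """yaw: world angle of tool y"""
    o=arm.get_obs(); r=R.from_quat(o["orientation"]); d=r.inv().apply(np.array([x,y,z])-o["tcp_pos"])
    # tool z down, tool y = (c,s,0)
    Y=np.array([np.cos(yaw),np.sin(yaw),0]);Z=np.array([0,0,-1.]);M=np.c_[np.cross(Y,Z),Y,Z]
    print("t",round(o["t"],2),"tcp",o["tcp_pos"].round(4),"F",o["ft_force"].round(2),"open",round(o["opening"],4))
    print("d",d.round(4),"rot",np.degrees((r.inv()*R.from_matrix(M)).as_rotvec()).round(2))
if __name__=="__main__": rel(*map(float,sys.argv[1:]))
E
python3 go.py .4913 .2181 .15 .1296
```

```text
t 0.15 tcp [ 0.7246 -0.      0.229 ] F [0.52 0.09 0.26] open 0.0932
d [ 0.2182 -0.2332  0.0792] rot [-0.07  0.01 -7.42]
```

Emit:
{"fn": "arm_command", "kwargs": {
  "plan": [
    {"grip": 0, "dx": 0.027, "dy": -0.029, "dz": 0, "ax": 0, "ay": 0, "az": -3},
    {"grip": 0, "dx": 0.054, "dy": -0.058, "dz": 0, "ax": 0, "ay": 0, "az": -5},
    {"grip": 0, "dx": 0.08, "dy": -0.086, "dz": 0.01, "ax": 0, "ay": 0, "az": -7.4},
    {"grip": 0, "dx": 0.107, "dy": -0.115, "dz": 0.02, "ax": 0, "ay": 0, "az": -7.4},
    {"grip": 0, "dx": 0.134, "dy": -0.143, "dz": 0.03, "ax": 0, "ay": 0, "az": -7.4}
  ]
}}

```text
t: 0.57
tcp_pos: [0.58, 0.1347, 0.1988]
orientation: [0.66, 0.751, -0.0, -0.0]
ft_force: [0.5, 1.6, -0.5]
opening: 0.0927
```

```bash
python3 go.py .4913 .2181 .15 .1296
```

```text
t 0.57 tcp [0.58   0.1347 0.1988] F [ 0.49  1.58 -0.49] open 0.0927
d [ 0.0941 -0.0772  0.0489] rot [-0.06 -0.01 -0.04]
```

Emit:
{"fn": "arm_command", "kwargs": {
  "plan": [
    {"grip": 0, "dx": 0.025, "dy": -0.02, "dz": 0.01, "ax": 0, "ay": 0, "az": 0},
    {"grip": 0, "dx": 0.05, "dy": -0.04, "dz": 0.02, "ax": 0, "ay": 0, "az": 0},
    {"grip": 0, "dx": 0.075, "dy": -0.061, "dz": 0.034, "ax": 0, "ay": 0, "az": 0},
    {"grip": 0, "dx": 0.094, "dy": -0.077, "dz": 0.049, "ax": 0, "ay": 0, "az": 0},
    {"grip": 0, "dx": 0.094, "dy": -0.077, "dz": 0.049, "ax": 0, "ay": 0, "az": 0}
  ]
}}

```text
t: 0.98
tcp_pos: [0.4864, 0.2214, 0.1478]
orientation: [0.658, 0.753, -0.002, -0.002]
ft_force: [-1.1, -0.4, 1.2]
opening: 0.093
```

```bash
python3 go.py .4913 .2181 .15 .1296
cat > snap.py <<'E'
import sys,cv2,numpy as np
from bench import arm
# snap.py name tag x0 y0 x1 y1 scale
n,tag=sys.argv[1:3]; c=arm.read_camera(n); a=c["pixels"][:,:,::-1]
np.savez(f"pics/{n}{tag}.npz",K=c["camera_matrix"],T=c["world_from_camera"])
if len(sys.argv)>3:
    x0,y0,x1,y1,s=map(int,sys.argv[3:8]); a=cv2.resize(a[y0:y1,x0:x1],None,fx=s,fy=s,interpolation=cv2.INTER_CUBIC)
cv2.imwrite(f"pics/{n}{tag}.png",a)
E
python3 snap.py side 1 240 120 400 320 3; python3 snap.py scene 1 330 70 490 240 3; python3 snap.py wrist 1
```

```text
t 0.98 tcp [0.4864 0.2214 0.1478] F [-1.08 -0.4   1.17] open 0.093
d [-0.004   0.0044 -0.0023] rot [-0.35 -0.03  0.33]
```

View pics/side1.png

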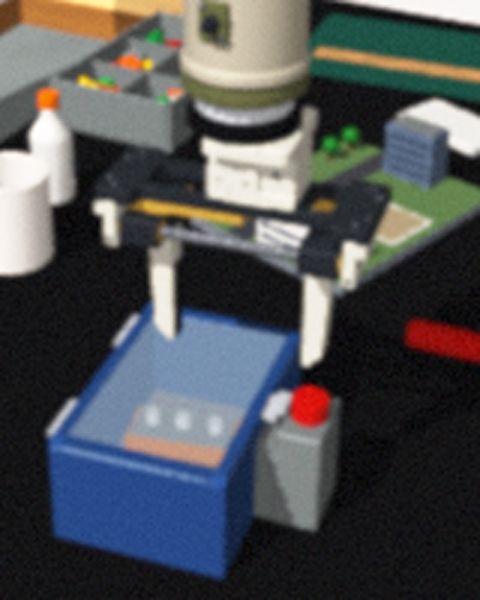

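View pics/scene1.png

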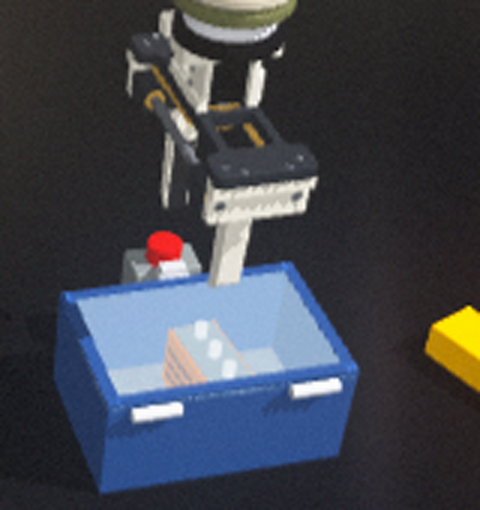

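View pics/wrist1.png

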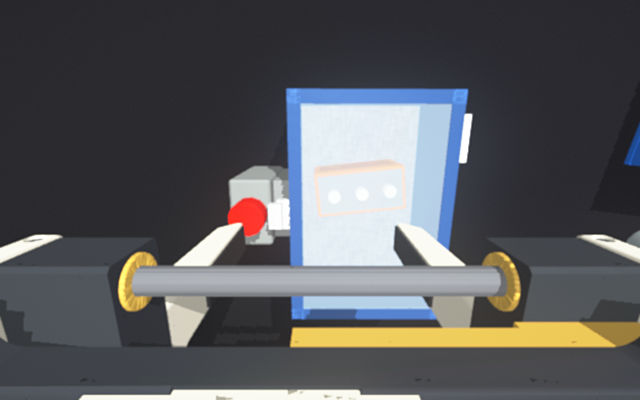

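```bash
python3 go.py .4913 .2181 .15 .1296
python3 - <<'E'
import numpy as np
from bench import arm
from scipy.spatial.transform import Rotation as R
o=arm.get_obs(); r=R.from_quat(o["orientation"]); p=o["tcp_pos"]
for nm,(x0,y0,s) in {"side":(240,120,3),"scene":(330,70,3),"wrist":(0,0,1)}.items():
    d=np.load(f"pics/{nm}1.npz")
    def pr(P):
        q=d["K"]@(np.linalg.inv(d["T"])@np.r_[P,1])[:3]; q=q[:2]/q[2]; return ((q-[x0,y0])*s).round(1)
    print(nm,[pr(p+r.apply([0,k,.011])) for k in(-.0465,-.055,-.064,.0465,.064)], "button",pr([.4348,.2108,.1]), "chim",pr([.5256,.2334,.07]))
E
```

```text
t 1.13 tcp [0.4919 0.2179 0.15  ] F [ 1.23 -0.25 -0.32] open 0.0929
d [ 0.0003 -0.0006  0.    ] rot [-0.05  0.01 -0.02]
side [array([297.3, 347.1]), array([308.9, 349.4]), array([321.3, 351.9]), array([173.7, 322.1]), array([151.2, 317.5])] button [309.7 395.3] chim [182.9 410.4]
scene [array([174.7, 207.2]), array([171.1, 200.9]), array([167.3, 194.3]), array([216.7, 281.2]), array([225.3, 296.2])] button [165.3 239.6] chim [214.1 341.8]
wrist [array([248.8, 238. ]), array([235.3, 238. ]), array([220.9, 238. ]), array([397.2, 238.3]), array([425.1, 238.4])] button [246.7 218.1] chim [363.6 195.4]
```

Finger and button projections agree with the pictures: the wrist view shows the button at (248,217) against a predicted (247,218). I'll go down to just above the button, then press.

Emit:
{"fn": "arm_command", "kwargs": {
  "plan": [
    {"grip": 0, "dx": 0, "dy": -0.0005, "dz": 0.015, "ax": 0, "ay": 0, "az": 0},
    {"grip": 0, "dx": 0, "dy": -0.0005, "dz": 0.03, "ax": 0, "ay": 0, "az": 0},
    {"grip": 0, "dx": 0, "dy": -0.0005, "dz": 0.038, "ax": 0, "ay": 0, "az": 0},
    {"grip": 0, "dx": 0, "dy": -0.0005, "dz": 0.042, "ax": 0, "ay": 0, "az": 0},
    {"grip": 0, "dx": 0, "dy": -0.0005, "dz": 0.0445, "ax": 0, "ay": 0, "az": 0}
  ]
}}

```text
t: 1.55
tcp_pos: [0.4925, 0.2168, 0.1056]
orientation: [0.661, 0.751, -0.0, 0.0]
ft_force: [0.4, -3.6, 6.9]
opening: 0.0932
```

```bash
python3 snap.py side 2 240 170 400 320 4;python3 go.py .4913 .2181 .1055 .1296
```

```text
t 1.6 tcp [0.4925 0.2167 0.1056] F [ 0.47 -2.34  5.89] open 0.0928
d [ 0.0015 -0.001   0.0001] rot [-0.01  0.05 -0.1 ]
```

View pics/side2.png

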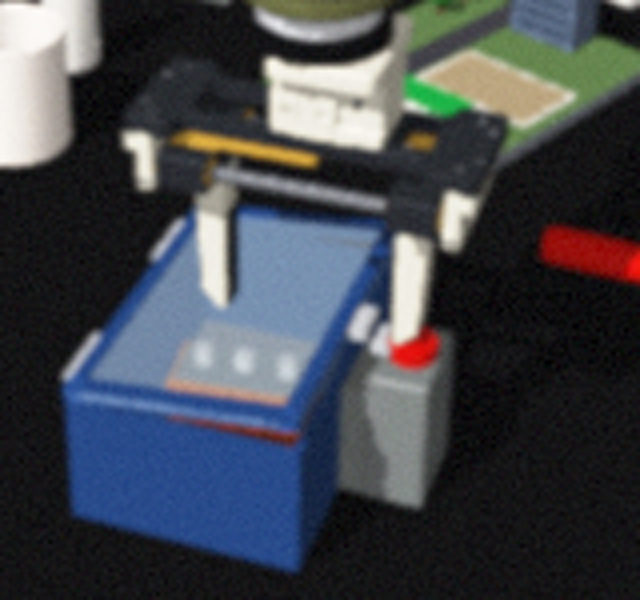

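The button is down (side crop 415,348) and the lid is ajar against the other finger (225,300). Orange shows through the gap at (235,430). Raising slowly.

Emit:
{"fn": "arm_command", "kwargs": {
  "plan": [
    {"grip": 0, "dx": 0, "dy": 0, "dz": -0.003, "ax": 0, "ay": 0, "az": 0},
    {"grip": 0, "dx": 0, "dy": 0, "dz": -0.007, "ax": 0, "ay": 0, "az": 0},
    {"grip": 0, "dx": 0, "dy": 0, "dz": -0.011, "ax": 0, "ay": 0, "az": 0},
    {"grip": 0, "dx": 0, "dy": 0, "dz": -0.015, "ax": 0, "ay": 0, "az": 0},
    {"grip": 0, "dx": 0, "dy": 0, "dz": -0.019, "ax": 0, "ay": 0, "az": 0}
  ]
}}

```text
t: 2.02
tcp_pos: [0.4928, 0.2169, 0.1254]
orientation: [0.661, 0.751, 0.0, 0.0]
ft_force: [1.0, 0.4, 0.3]
opening: 0.0933
```

Emit:
{"fn": "arm_command", "kwargs": {
  "plan": [
    {"grip": 0, "dx": 0, "dy": 0, "dz": -0.004, "ax": 0, "ay": 0, "az": 0},
    {"grip": 0, "dx": 0, "dy": 0, "dz": -0.008, "ax": 0, "ay": 0, "az": 0},
    {"grip": 0, "dx": 0, "dy": 0, "dz": -0.012, "ax": 0, "ay": 0, "az": 0},
    {"grip": 0, "dx": 0, "dy": 0, "dz": -0.016, "ax": 0, "ay": 0, "az": 0},
    {"grip": 0, "dx": 0, "dy": 0, "dz": -0.02, "ax": 0, "ay": 0, "az": 0}
  ]
}}

```text
t: 2.43
tcp_pos: [0.4927, 0.2169, 0.1458]
orientation: [0.661, 0.751, 0.0, 0.0]
ft_force: [0.9, -0.1, -0.4]
opening: 0.093
```

```bash
python3 snap.py side 3 240 150 400 300 4;python3 go.py .4913 .2181 .1055 .1296
```

```text
t 2.48 tcp [0.493  0.217  0.1464] F [ 0.74 -0.89  1.18] open 0.0931
d [ 0.0013 -0.0016  0.0409] rot [ 0.08  0.01 -0.11]
```

View pics/side3.png

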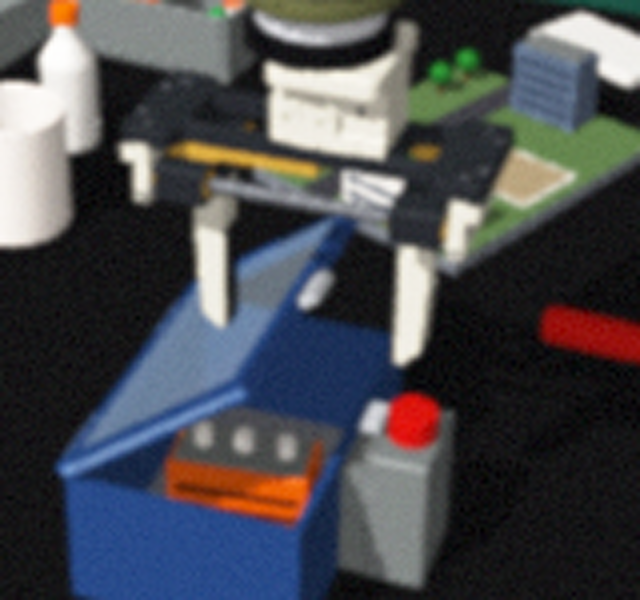

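The lid rides under the finger at about 0.65 rad. Continuing.

Emit:
{"fn": "arm_command", "kwargs": {
  "plan": [
    {"grip": 0, "dx": 0, "dy": 0, "dz": -0.004, "ax": 0, "ay": 0, "az": 0},
    {"grip": 0, "dx": 0, "dy": 0, "dz": -0.008, "ax": 0, "ay": 0, "az": 0},
    {"grip": 0, "dx": 0, "dy": 0, "dz": -0.012, "ax": 0, "ay": 0, "az": 0},
    {"grip": 0, "dx": 0, "dy": 0, "dz": -0.016, "ax": 0, "ay": 0, "az": 0},
    {"grip": 0, "dx": 0, "dy": 0, "dz": -0.02, "ax": 0, "ay": 0, "az": 0}
  ]
}}

```text
t: 2.9
tcp_pos: [0.4929, 0.217, 0.1668]
orientation: [0.661, 0.751, 0.0, 0.0]
ft_force: [0.2, -0.7, -0.7]
opening: 0.0935
```

Emit:
{"fn": "arm_command", "kwargs": {
  "plan": [
    {"grip": 0, "dx": 0, "dy": 0, "dz": -0.004, "ax": 0, "ay": 0, "az": 0},
    {"grip": 0, "dx": 0, "dy": 0, "dz": -0.008, "ax": 0, "ay": 0, "az": 0},
    {"grip": 0, "dx": 0, "dy": 0, "dz": -0.012, "ax": 0, "ay": 0, "az": 0},
    {"grip": 0, "dx": 0, "dy": 0, "dz": -0.016, "ax": 0, "ay": 0, "az": 0},
    {"grip": 0, "dx": 0, "dy": 0, "dz": -0.02, "ax": 0, "ay": 0, "az": 0}
  ]
}}

```text
t: 3.32
tcp_pos: [0.4928, 0.2169, 0.1872]
orientation: [0.661, 0.751, 0.0, 0.0]
ft_force: [0.9, -0.7, 0.8]
opening: 0.0929
```

```bash
python3 snap.py side 4 240 110 400 260 4;python3 go.py .4913 .2181 .1055 .1296
```

```text
t 3.37 tcp [0.4931 0.2171 0.1878] F [ 0.12 -0.23  1.45] open 0.0932
d [ 0.0013 -0.0018  0.0823] rot [ 0.11  0.   -0.11]
```

View pics/side4.png

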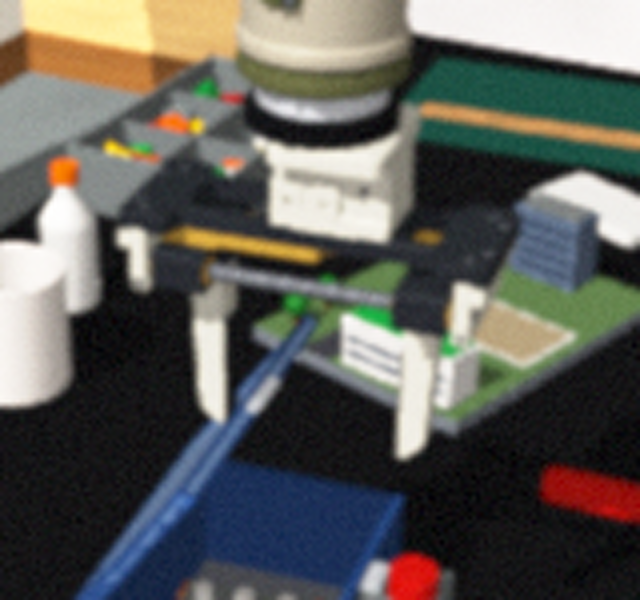

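The lid is still riding at about 1.0 rad. I'll slow down near the slip-off.

Emit:
{"fn": "arm_command", "kwargs": {
  "plan": [
    {"grip": 0, "dx": 0, "dy": 0, "dz": -0.003, "ax": 0, "ay": 0, "az": 0},
    {"grip": 0, "dx": 0, "dy": 0, "dz": -0.006, "ax": 0, "ay": 0, "az": 0},
    {"grip": 0, "dx": 0, "dy": 0, "dz": -0.009, "ax": 0, "ay": 0, "az": 0},
    {"grip": 0, "dx": 0, "dy": 0, "dz": -0.012, "ax": 0, "ay": 0, "az": 0},
    {"grip": 0, "dx": 0, "dy": 0, "dz": -0.015, "ax": 0, "ay": 0, "az": 0}
  ]
}}

```text
t: 3.78
tcp_pos: [0.493, 0.2171, 0.2031]
orientation: [0.661, 0.751, 0.001, 0.001]
ft_force: [0.6, -0.8, 0.2]
opening: 0.0929
```

Emit:
{"fn": "arm_command", "kwargs": {
  "plan": [
    {"grip": 0, "dx": 0, "dy": 0, "dz": -0.003, "ax": 0, "ay": 0, "az": 0},
    {"grip": 0, "dx": 0, "dy": 0, "dz": -0.006, "ax": 0, "ay": 0, "az": 0},
    {"grip": 0, "dx": 0, "dy": 0, "dz": -0.009, "ax": 0, "ay": 0, "az": 0},
    {"grip": 0, "dx": 0, "dy": 0, "dz": -0.012, "ax": 0, "ay": 0, "az": 0},
    {"grip": 0, "dx": 0, "dy": 0, "dz": -0.015, "ax": 0, "ay": 0, "az": 0}
  ]
}}

```text
t: 4.2
tcp_pos: [0.4929, 0.217, 0.2184]
orientation: [0.661, 0.751, 0.001, 0.001]
ft_force: [0.7, 0.5, -0.8]
opening: 0.0931
```

```bash
python3 snap.py side 5 220 90 380 240 4;python3 go.py .4913 .2181 .1055 .1296
```

```text
t 4.25 tcp [0.4932 0.2171 0.2189] F [-0.2  -0.54  0.34] open 0.0931
d [ 0.0012 -0.002   0.1134] rot [ 0.14 -0.01 -0.12]
```

View pics/side5.png

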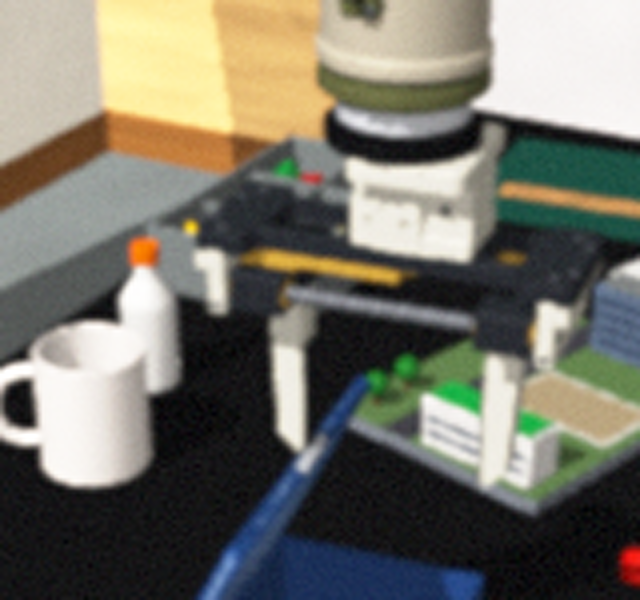

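Emit:
{"fn": "arm_command", "kwargs": {
  "plan": [
    {"grip": 0, "dx": 0, "dy": 0, "dz": -0.002, "ax": 0, "ay": 0, "az": 0},
    {"grip": 0, "dx": 0, "dy": 0, "dz": -0.004, "ax": 0, "ay": 0, "az": 0},
    {"grip": 0, "dx": 0, "dy": 0, "dz": -0.006, "ax": 0, "ay": 0, "az": 0},
    {"grip": 0, "dx": 0, "dy": 0, "dz": -0.008, "ax": 0, "ay": 0, "az": 0},
    {"grip": 0, "dx": 0, "dy": 0, "dz": -0.01, "ax": 0, "ay": 0, "az": 0}
  ]
}}

```text
t: 4.67
tcp_pos: [0.4931, 0.2171, 0.229]
orientation: [0.661, 0.751, 0.001, 0.001]
ft_force: [0.1, -0.4, -0.1]
opening: 0.093
```

Emit:
{"fn": "arm_command", "kwargs": {
  "plan": [
    {"grip": 0, "dx": 0, "dy": 0, "dz": -0.002, "ax": 0, "ay": 0, "az": 0},
    {"grip": 0, "dx": 0, "dy": 0, "dz": -0.004, "ax": 0, "ay": 0, "az": 0},
    {"grip": 0, "dx": 0, "dy": 0, "dz": -0.006, "ax": 0, "ay": 0, "az": 0},
    {"grip": 0, "dx": 0, "dy": 0, "dz": -0.008, "ax": 0, "ay": 0, "az": 0},
    {"grip": 0, "dx": 0, "dy": 0, "dz": -0.01, "ax": 0, "ay": 0, "az": 0}
  ]
}}

```text
t: 5.08
tcp_pos: [0.4931, 0.2171, 0.2392]
orientation: [0.661, 0.751, 0.001, 0.001]
ft_force: [0.0, 0.4, -0.3]
opening: 0.0932
```

```bash
python3 snap.py side 6 210 80 380 290 3;python3 go.py .4913 .2181 .1055 .1296
```

```text
t 5.13 tcp [0.4932 0.2172 0.2395] F [-0.24  0.52  0.71] open 0.0932
d [ 0.0011 -0.0021  0.134 ] rot [ 0.16 -0.02 -0.11]
```

View pics/side6.png

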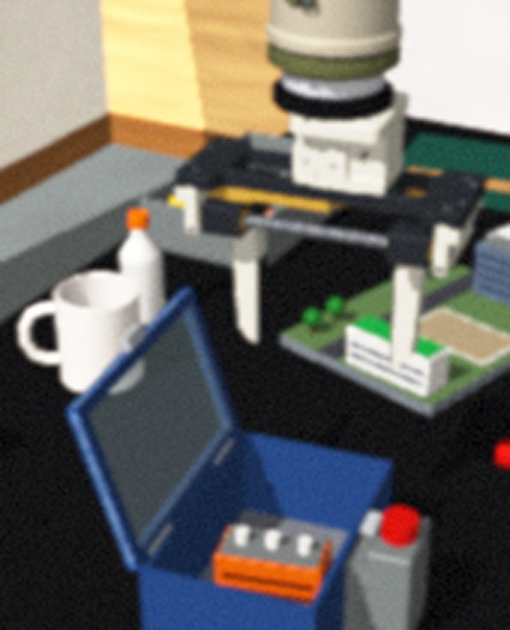

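The lid stands open and leans back, the button has sprung back, and the factory is uncovered. Next I measure the factory.

```bash
python3 snap.py wrist 7 220 60 540 310 2;python3 snap.py side 7 260 240 340 300 9
```

```text
(no output)
```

View pics/wrist7.png

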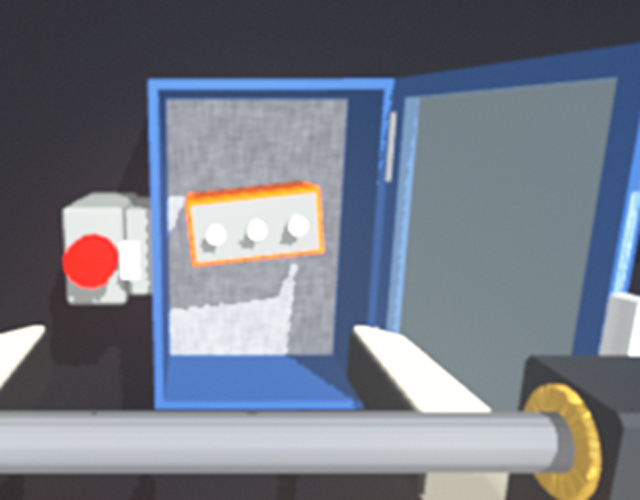

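View pics/side7.png

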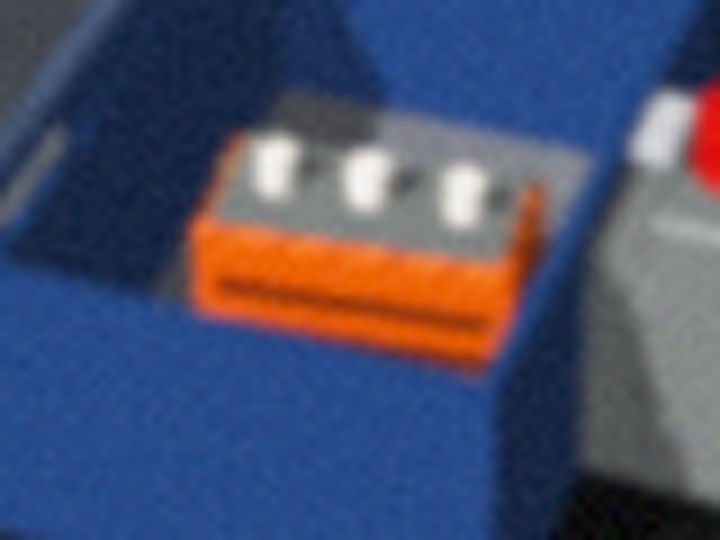

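Wrist crop: factory top corners at about (187,197), (319,187), (325,253), (193,265); chimneys at (216,235), (257,230), (298,226).

```bash
cat > ray.py <<'E'
import numpy as np
def ray(npz,u,v,z):
    d=np.load(npz);K,T=d["K"],d["T"]; w=T[:3,:3]@np.linalg.solve(K,[u,v,1]); t=(z-T[2,3])/w[2]; return T[:3,3]+t*w
E
python3 - <<'E'
from ray import *
f=lambda u,v,z: ray("pics/wrist7.npz",220+u/2-.25,60+v/2-.25,z)
c=np.array([f(*p,.058) for p in((187,197),(319,187),(325,253),(193,265))]);print(c.round(4).tolist(),c.mean(0).round(4))
for a,b in((0,1),(3,2),(0,3),(1,2)):
    d=c[b]-c[a];print(np.linalg.norm(d).round(4),np.arctan2(d[1],d[0]).round(3))
h=np.array([f(*p,.07) for p in((216,235),(257,230),(298,226))]);d=h[2]-h[0];print(h.round(4).tolist(),np.arctan2(d[1],d[0]))
print(f(90,261,.1))
E
python3 go.py .526 .2335 .22 1.79
```

```text
[[0.4816, 0.247, 0.058], [0.5581, 0.2627, 0.058], [0.5688, 0.224, 0.058], [0.4902, 0.2065, 0.058]] [0.5247 0.235  0.058 ]
0.0782 0.202
0.0805 0.219
0.0415 -1.36
0.0401 -1.302
[[0.501, 0.2286, 0.07], [0.5242, 0.2345, 0.07], [0.5474, 0.2398, 0.07]] 0.237339278634566
[0.43459696 0.21121463 0.1       ]
t 5.23 tcp [0.4931 0.2171 0.2392] F [0.12 0.31 0.45] open 0.0929
d [0.012  0.0347 0.0193] rot [  0.13   0.11 -95.25]
```

Factory centre (0.5247, 0.2345), yaw about 0.225, sizes 80×40 as expected. Turning the tool across its width.

Emit:
{"fn": "arm_command", "kwargs": {
  "plan": [
    {"grip": 45, "dx": 0.002, "dy": 0.006, "dz": 0, "ax": 0, "ay": 0, "az": -7},
    {"grip": 45, "dx": 0.004, "dy": 0.012, "dz": 0, "ax": 0, "ay": 0, "az": -14},
    {"grip": 45, "dx": 0.008, "dy": 0.02, "dz": 0, "ax": 0, "ay": 0, "az": -21},
    {"grip": 45, "dx": 0.01, "dy": 0.028, "dz": 0, "ax": 0, "ay": 0, "az": -28},
    {"grip": 45, "dx": 0.012, "dy": 0.034, "dz": 0, "ax": 0, "ay": 0, "az": -35}
  ]
}}

```text
t: 5.65
tcp_pos: [0.5258, 0.2336, 0.2392]
orientation: [0.401, 0.916, 0.001, 0.001]
ft_force: [-0.5, 0.3, 0.2]
opening: 0.0766
```

Emit:
{"fn": "arm_command", "kwargs": {
  "plan": [
    {"grip": 45, "dx": 0, "dy": 0, "dz": 0, "ax": 0, "ay": 0, "az": -7},
    {"grip": 45, "dx": 0, "dy": 0, "dz": 0, "ax": 0, "ay": 0, "az": -14},
    {"grip": 45, "dx": 0, "dy": 0, "dz": 0, "ax": 0, "ay": 0, "az": -21},
    {"grip": 45, "dx": 0, "dy": 0, "dz": 0, "ax": 0, "ay": 0, "az": -28},
    {"grip": 45, "dx": 0, "dy": 0, "dz": 0, "ax": 0, "ay": 0, "az": -35}
  ]
}}

```text
t: 6.07
tcp_pos: [0.5258, 0.2336, 0.2389]
orientation: [0.104, 0.995, 0.0, 0.001]
ft_force: [-0.5, 0.2, -0.6]
opening: 0.0763
```

```bash
python3 go.py .5247 .2345 .2 1.796
```

```text
t 6.07 tcp [0.5258 0.2336 0.2389] F [-0.51  0.21 -0.6 ] open 0.0763
d [0.0013 0.0007 0.0389] rot [  0.03   0.13 -24.9 ]
```

Emit:
{"fn": "arm_command", "kwargs": {
  "plan": [
    {"grip": 45, "dx": 0.001, "dy": 0.001, "dz": 0, "ax": 0, "ay": 0, "az": -7},
    {"grip": 45, "dx": 0.001, "dy": 0.001, "dz": 0.01, "ax": 0, "ay": 0, "az": -14},
    {"grip": 45, "dx": 0.001, "dy": 0.001, "dz": 0.02, "ax": 0, "ay": 0, "az": -20},
    {"grip": 45, "dx": 0.001, "dy": 0.001, "dz": 0.04, "ax": 0, "ay": 0, "az": -25},
    {"grip": 45, "dx": 0.001, "dy": 0.001, "dz": 0.06, "ax": 0, "ay": 0, "az": -25}
  ]
}}

```text
t: 6.48
tcp_pos: [0.5256, 0.2347, 0.1786]
orientation: [-0.116, 0.993, 0.0, 0.002]
ft_force: [0.6, -0.6, -0.6]
opening: 0.0768
```

```bash
python3 snap.py wrist 8; python3 snap.py scene 8 340 90 500 240 4;python3 go.py .5247 .2345 .034 1.796
```

```text
t 6.58 tcp [0.5239 0.2336 0.1764] F [ 0.15 -0.58 -0.18] open 0.0765
d [-0.0013  0.0008  0.1424] rot [-0.06 -0.13  0.07]
```

View pics/wrist8.png

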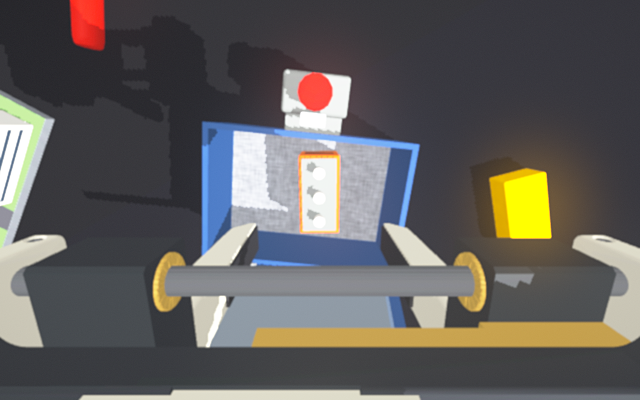

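View pics/scene8.png

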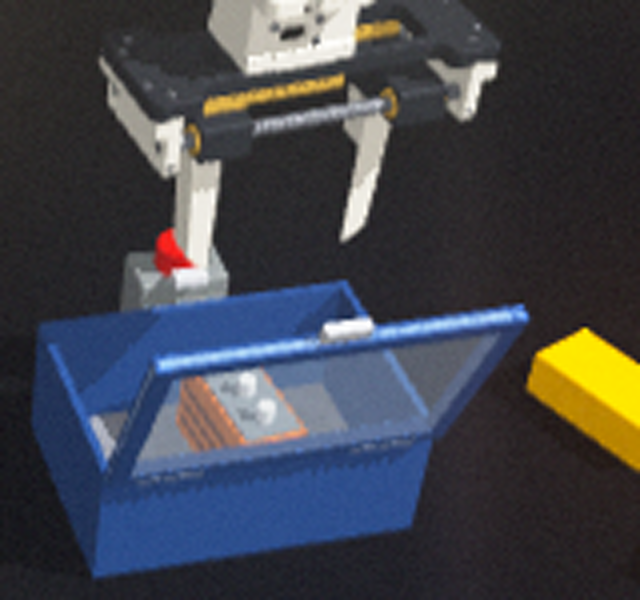

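The jaws straddle the factory: its edges run upright in the wrist view (300–340 px) between fingertips at 250 and 387. The lid leans back fully open. Descending.

Emit:
{"fn": "arm_command", "kwargs": {
  "plan": [
    {"grip": 45, "dx": -0.001, "dy": 0.001, "dz": 0.028, "ax": 0, "ay": 0, "az": 0},
    {"grip": 45, "dx": -0.001, "dy": 0.001, "dz": 0.056, "ax": 0, "ay": 0, "az": 0},
    {"grip": 45, "dx": -0.001, "dy": 0.001, "dz": 0.084, "ax": 0, "ay": 0, "az": 0},
    {"grip": 45, "dx": -0.001, "dy": 0.001, "dz": 0.108, "ax": 0, "ay": 0, "az": 0},
    {"grip": 45, "dx": -0.001, "dy": 0.001, "dz": 0.12, "ax": 0, "ay": 0, "az": 0}
  ]
}}

```text
t: 7.0
tcp_pos: [0.5239, 0.2344, 0.0547]
orientation: [-0.113, 0.994, -0.001, -0.002]
ft_force: [-0.9, -1.0, 0.3]
opening: 0.0767
```

```bash
python3 snap.py wrist 9; python3 go.py .5247 .2345 .034 1.796
```

```text
t 7.05 tcp [0.5234 0.2343 0.0537] F [-0.29 -0.17 -0.81] open 0.0762
d [-0.0014 -0.0001  0.0197] rot [-0.11 -0.32  0.07]
```

View pics/wrist9.png

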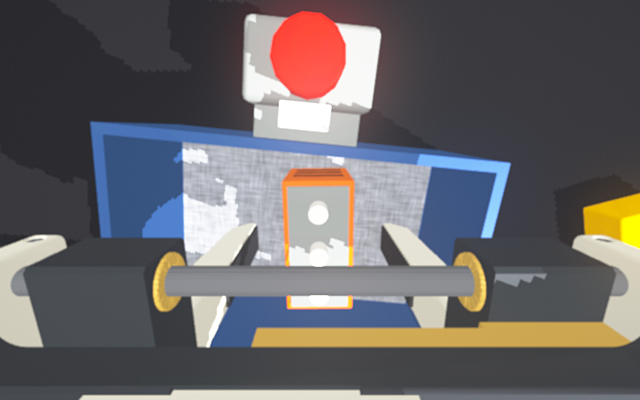

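Centred. Going down the last 20 mm and closing with moderate force.

Emit:
{"fn": "arm_command", "kwargs": {
  "plan": [
    {"grip": 45, "dx": -0.001, "dy": 0, "dz": 0.012, "ax": 0, "ay": 0, "az": 0},
    {"grip": 45, "dx": -0.001, "dy": 0, "dz": 0.02, "ax": 0, "ay": 0, "az": 0},
    {"grip": 45, "dx": -0.001, "dy": 0, "dz": 0.02, "ax": 0, "ay": 0, "az": 0},
    {"grip": 160, "dx": -0.001, "dy": 0, "dz": 0.02, "ax": 0, "ay": 0, "az": 0},
    {"grip": 200, "dx": -0.001, "dy": 0, "dz": 0.02, "ax": 0, "ay": 0, "az": 0}
  ],
  "grip_force": 20
}}

```text
t: 7.47
tcp_pos: [0.5247, 0.2347, 0.0345]
orientation: [-0.113, 0.994, -0.001, -0.002]
ft_force: [-0.7, 0.5, 0.4]
opening: 0.0671
```

Emit:
{"fn": "arm_command", "kwargs": {
  "plan": [
    {"grip": 200, "dx": 0, "dy": 0, "dz": 0, "ax": 0, "ay": 0, "az": 0},
    {"grip": 200, "dx": 0, "dy": 0, "dz": 0, "ax": 0, "ay": 0, "az": 0},
    {"grip": 200, "dx": 0, "dy": 0, "dz": 0, "ax": 0, "ay": 0, "az": 0},
    {"grip": 200, "dx": 0, "dy": 0, "dz": 0, "ax": 0, "ay": 0, "az": 0}
  ],
  "grip_force": 20
}}

```text
t: 7.8
tcp_pos: [0.5249, 0.2347, 0.0348]
orientation: [-0.113, 0.994, -0.001, -0.002]
ft_force: [0.9, -0.6, -0.4]
opening: 0.0411
```

```bash
python3 snap.py wrist 10; python3 go.py .5247 .2345 .19 1.796
```

```text
t 7.85 tcp [0.5249 0.2347 0.0348] F [-0.22 -0.5   3.43] open 0.0401
d [ 0.0009 -0.0004 -0.1552] rot [-0.1  -0.24  0.05]
```

View pics/wrist10.png

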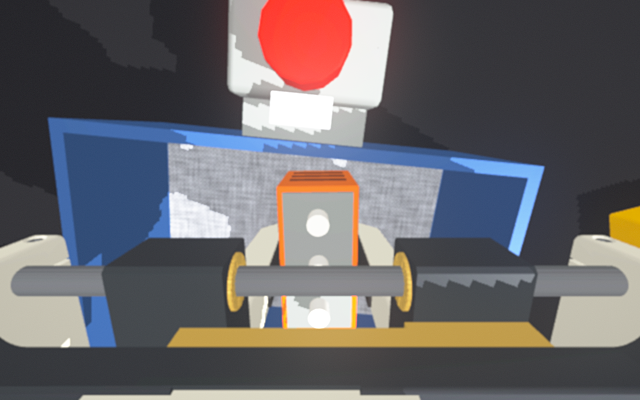

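Gripped at 40.1 mm, which matches the 40 mm width. Lifting.

Emit:
{"fn": "arm_command", "kwargs": {
  "plan": [
    {"grip": 220, "dx": 0, "dy": 0, "dz": 0, "ax": 0, "ay": 0, "az": 0},
    {"grip": 220, "dx": 0, "dy": 0, "dz": -0.01, "ax": 0, "ay": 0, "az": 0},
    {"grip": 220, "dx": 0, "dy": 0, "dz": -0.025, "ax": 0, "ay": 0, "az": 0},
    {"grip": 220, "dx": 0, "dy": 0, "dz": -0.045, "ax": 0, "ay": 0, "az": 0},
    {"grip": 220, "dx": 0, "dy": 0, "dz": -0.065, "ax": 0, "ay": 0, "az": 0}
  ]
}}

```text
t: 8.27
tcp_pos: [0.5246, 0.2347, 0.1006]
orientation: [-0.113, 0.994, -0.001, -0.003]
ft_force: [0.7, -0.1, -0.9]
opening: 0.0401
```

Emit:
{"fn": "arm_command", "kwargs": {
  "plan": [
    {"grip": 220, "dx": 0, "dy": 0, "dz": -0.02, "ax": 0, "ay": 0, "az": 0},
    {"grip": 220, "dx": 0, "dy": 0, "dz": -0.04, "ax": 0, "ay": 0, "az": 0},
    {"grip": 220, "dx": 0, "dy": 0, "dz": -0.06, "ax": 0, "ay": 0, "az": 0},
    {"grip": 220, "dx": 0, "dy": 0, "dz": -0.08, "ax": 0, "ay": 0, "az": 0},
    {"grip": 220, "dx": 0, "dy": 0, "dz": -0.09, "ax": 0, "ay": 0, "az": 0}
  ]
}}

```text
t: 8.68
tcp_pos: [0.5254, 0.2353, 0.1934]
orientation: [-0.113, 0.994, -0.001, -0.001]
ft_force: [-0.4, 0.6, -1.0]
opening: 0.04
```

```bash
python3 snap.py side 11 220 90 400 300 3; python3 snap.py wrist 11; python3 go.py .5442 -.2164 .19 1.277
```

```text
t 8.78 tcp [0.5257 0.2353 0.1926] F [-1.2   0.03 -1.86] open 0.04
d [ 0.0833 -0.4443  0.0034] rot [-0.11 -0.11 29.79]
```

View pics/side11.png

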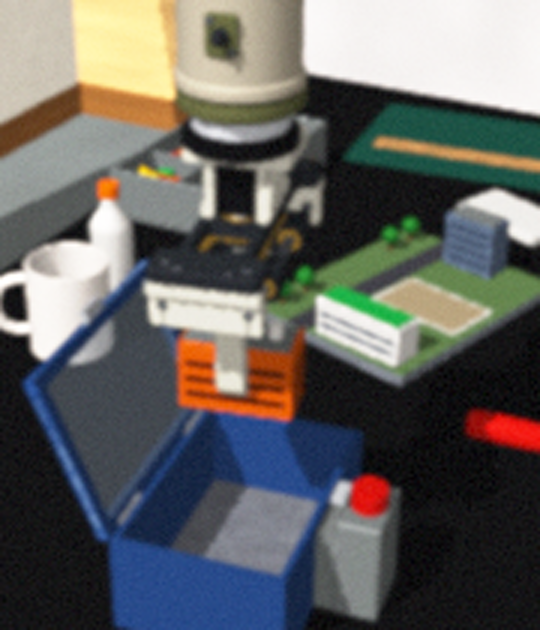

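View pics/wrist11.png

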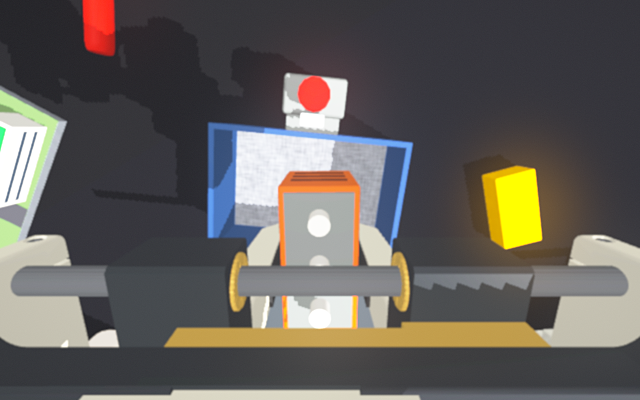

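Held level, lid still open. I'll refine the plot pose from the earlier corner readings, leaving its outline size free.

Run:
```python
from fit import *
pl=[o for o in board if abs(o[4])==30]
def res(p,ob):
    r=[];c,s=np.cos(p[2]),np.sin(p[2])
    for cr,u,v,X,Y,Z in ob:
        n,m=px(cr,u,v); X=np.sign(X+35)*(.05+p[3]);Y=np.sign(Y)*(.03+p[3])
        r+=list(proj(n,[p[0]+c*X-s*Y,p[1]+s*X+c*Y,.012])-m)
    return np.array(r)
for ob in(pl,pl[:4]):
    o=least_squares(res,[.544,-.216,-.29,0],args=(ob,));print(o.x.round(4),o.fun.round(1))
```

```text
[ 0.544  -0.2174 -0.2931  0.0032] [ 0.4 -0.  -0.1  0.4  0.1  0.2 -0.1  0.1  0.5 -0.   0.1 -0.3]
[ 0.5434 -0.2176 -0.2874  0.0033] [ 0.2 -0.2 -0.2  0.2  0.2 -0.  -0.1  0.1]
```

Emit:
{"fn": "arm_command", "kwargs": {
  "plan": [
    {"grip": 220, "dx": 0.003, "dy": -0.03, "dz": 0, "ax": 0, "ay": 0, "az": 3},
    {"grip": 220, "dx": 0.01, "dy": -0.065, "dz": 0, "ax": 0, "ay": 0, "az": 6},
    {"grip": 220, "dx": 0.018, "dy": -0.1, "dz": 0, "ax": 0, "ay": 0, "az": 9},
    {"grip": 220, "dx": 0.026, "dy": -0.135, "dz": 0, "ax": 0, "ay": 0, "az": 12},
    {"grip": 220, "dx": 0.034, "dy": -0.17, "dz": 0, "ax": 0, "ay": 0, "az": 15}
  ]
}}

```text
t: 9.2
tcp_pos: [0.5297, 0.0602, 0.1917]
orientation: [0.019, 1.0, -0.001, -0.002]
ft_force: [1.1, -0.5, -1.3]
opening: 0.0398
```

```bash
python3 go.py .5442 -.2164 .19 1.277
```

```text
t 9.2 tcp [0.5297 0.0602 0.1917] F [ 1.11 -0.54 -1.27] open 0.0398
d [-0.0249 -0.2759  0.0022] rot [-0.16 -0.2  14.67]
```

Emit:
{"fn": "arm_command", "kwargs": {
  "plan": [
    {"grip": 220, "dx": -0.003, "dy": -0.035, "dz": 0, "ax": 0, "ay": 0, "az": 3},
    {"grip": 220, "dx": -0.006, "dy": -0.07, "dz": 0, "ax": 0, "ay": 0, "az": 6},
    {"grip": 220, "dx": -0.01, "dy": -0.105, "dz": 0, "ax": 0, "ay": 0, "az": 9},
    {"grip": 220, "dx": -0.013, "dy": -0.14, "dz": 0, "ax": 0, "ay": 0, "az": 12},
    {"grip": 220, "dx": -0.016, "dy": -0.175, "dz": 0, "ax": 0, "ay": 0, "az": 14.7}
  ]
}}

```text
t: 9.62
tcp_pos: [0.5382, -0.1169, 0.1908]
orientation: [0.148, 0.989, -0.001, -0.003]
ft_force: [0.3, -0.3, -0.8]
opening: 0.0399
```

```bash
python3 go.py .544 -.2174 .16 1.278
```

```text
t 9.62 tcp [ 0.5382 -0.1169  0.1908] F [ 0.3  -0.31 -0.76] open 0.0399
d [-0.0351 -0.0943  0.031 ] rot [-0.21 -0.28 -0.24]
```

Emit:
{"fn": "arm_command", "kwargs": {
  "plan": [
    {"grip": 220, "dx": -0.01, "dy": -0.028, "dz": 0, "ax": 0, "ay": 0, "az": 0},
    {"grip": 220, "dx": -0.02, "dy": -0.056, "dz": 0, "ax": 0, "ay": 0, "az": 0},
    {"grip": 220, "dx": -0.03, "dy": -0.08, "dz": 0.01, "ax": 0, "ay": 0, "az": 0},
    {"grip": 220, "dx": -0.035, "dy": -0.094, "dz": 0.025, "ax": 0, "ay": 0, "az": 0},
    {"grip": 220, "dx": -0.035, "dy": -0.094, "dz": 0.04, "ax": 0, "ay": 0, "az": 0}
  ]
}}

```text
t: 10.03
tcp_pos: [0.543, -0.2217, 0.1493]
orientation: [0.15, 0.989, -0.002, -0.003]
ft_force: [0.2, -0.4, -0.6]
opening: 0.0399
```

Emit:
{"fn": "arm_command", "kwargs": {
  "plan": [
    {"grip": 220, "dx": 0, "dy": 0, "dz": 0.02, "ax": 0, "ay": 0, "az": 0},
    {"grip": 220, "dx": 0, "dy": 0, "dz": 0.04, "ax": 0, "ay": 0, "az": 0},
    {"grip": 220, "dx": 0, "dy": 0, "dz": 0.055, "ax": 0, "ay": 0, "az": 0},
    {"grip": 220, "dx": 0, "dy": 0, "dz": 0.06, "ax": 0, "ay": 0, "az": 0},
    {"grip": 220, "dx": 0, "dy": 0, "dz": 0.06, "ax": 0, "ay": 0, "az": 0}
  ]
}}

```text
t: 10.45
tcp_pos: [0.5413, -0.2214, 0.0872]
orientation: [0.15, 0.989, -0.002, -0.005]
ft_force: [-0.2, 0.6, -1.0]
opening: 0.04
```

```bash
python3 go.py .544 -.2174 .0408 1.278; python3 snap.py scene 12 115 140 275 280 4;python3 snap.py wrist 12;python3 snap.py side 12 285 110 425 230 5;python3 go.py .544 -.2174 .0408 1.278
```

```text
t 10.45 tcp [ 0.5413 -0.2214  0.0872] F [-0.18  0.55 -0.99] open 0.04
d [-0.0018  0.0048  0.0463] rot [-0.31 -0.54 -0.51]
t 10.6 tcp [ 0.5429 -0.2218  0.0897] F [-0.42 -0.06 -1.24] open 0.0395
d [0.0001 0.0048 0.0489] rot [-0.31 -0.28 -0.52]
```

View pics/scene12.png

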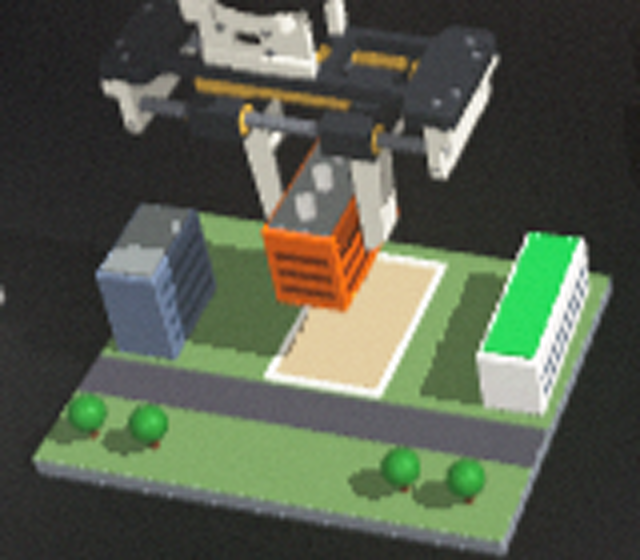

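View pics/side12.png

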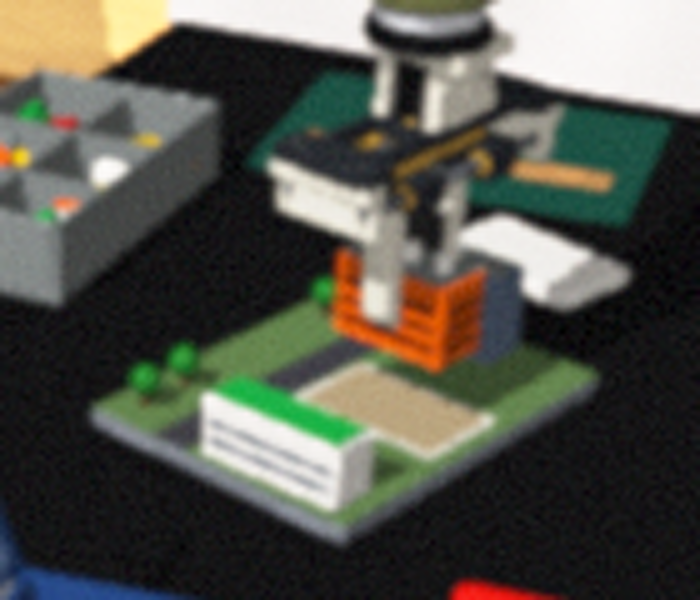

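View pics/wrist12.png

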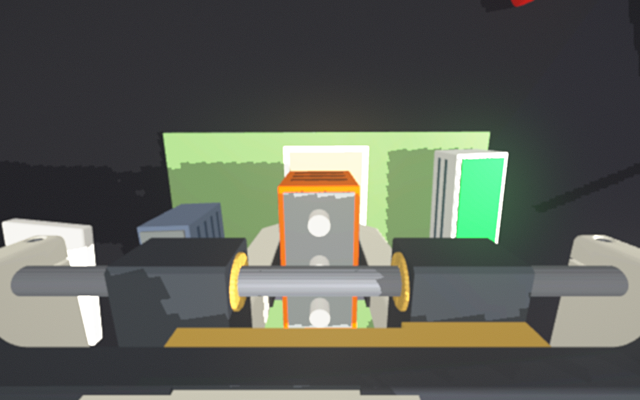

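Wrist view: the plot outline spans 284–368, centre 326 against the factory's 319, which agrees with the 5 mm shift computed. I'll apply that shift and descend to about 3 mm clearance.

Emit:
{"fn": "arm_command", "kwargs": {
  "plan": [
    {"grip": 220, "dx": 0, "dy": 0.004, "dz": 0.01, "ax": -0.3, "ay": -0.3, "az": -0.5},
    {"grip": 220, "dx": 0, "dy": 0.005, "dz": 0.025, "ax": -0.3, "ay": -0.3, "az": -0.5},
    {"grip": 220, "dx": 0, "dy": 0.005, "dz": 0.037, "ax": -0.3, "ay": -0.3, "az": -0.5},
    {"grip": 220, "dx": 0, "dy": 0.005, "dz": 0.044, "ax": -0.3, "ay": -0.3, "az": -0.5},
    {"grip": 220, "dx": 0, "dy": 0.005, "dz": 0.045, "ax": -0.3, "ay": -0.3, "az": -0.5}
  ]
}}

```text
t: 11.02
tcp_pos: [0.5437, -0.2172, 0.0438]
orientation: [0.146, 0.989, -0.0, -0.0]
ft_force: [0.1, -0.9, -2.0]
opening: 0.04
```

```bash
python3 snap.py wrist 13;python3 snap.py scene 13 115 140 275 280 4;python3 go.py .544 -.2174 .0408 1.278
```

```text
t 11.12 tcp [ 0.5441 -0.2173  0.0447] F [-0.    0.34 -1.11] open 0.0401
d [ 0.0001 -0.0001  0.0039] rot [-0.02  0.   -0.02]
```

View pics/scene13.png

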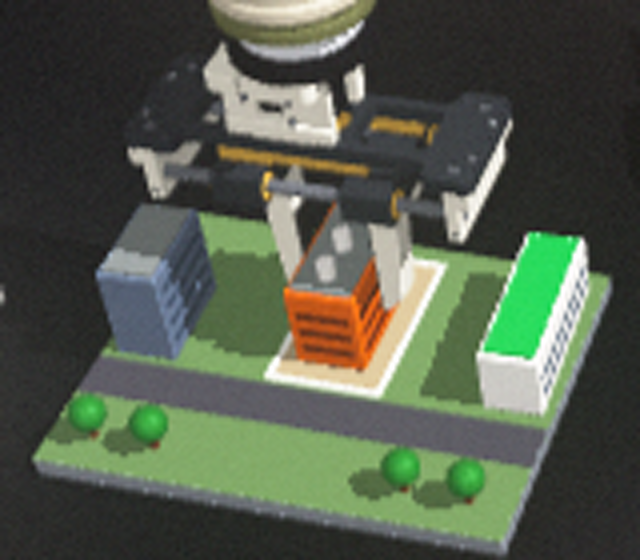

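View pics/wrist13.png

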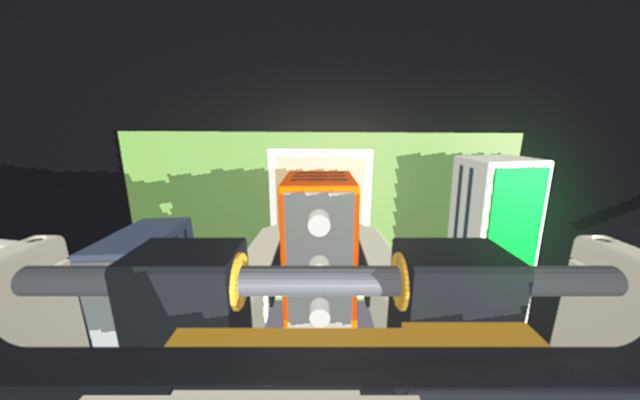

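Centred: outline 268–373 (mid 320.5), factory mid 319. Lowering the last 4 mm.

Emit:
{"fn": "arm_command", "kwargs": {
  "plan": [
    {"grip": 220, "dx": 0, "dy": 0, "dz": 0.001, "ax": 0, "ay": 0, "az": 0},
    {"grip": 220, "dx": 0, "dy": 0, "dz": 0.002, "ax": 0, "ay": 0, "az": 0},
    {"grip": 220, "dx": 0, "dy": 0, "dz": 0.003, "ax": 0, "ay": 0, "az": 0},
    {"grip": 220, "dx": 0, "dy": 0, "dz": 0.004, "ax": 0, "ay": 0, "az": 0},
    {"grip": 220, "dx": 0, "dy": 0, "dz": 0.0045, "ax": 0, "ay": 0, "az": 0}
  ]
}}

```text
t: 11.53
tcp_pos: [0.5446, -0.2175, 0.0417]
orientation: [0.146, 0.989, -0.001, 0.001]
ft_force: [-4.7, 1.3, 20.8]
opening: 0.0399
```

Emit:
{"fn": "arm_command", "kwargs": {
  "plan": [
    {"grip": 220, "dx": 0, "dy": 0, "dz": 0.0005, "ax": 0, "ay": 0, "az": 0},
    {"grip": 220, "dx": 0, "dy": 0, "dz": 0.0005, "ax": 0, "ay": 0, "az": 0},
    {"grip": 220, "dx": 0, "dy": 0, "dz": 0.0005, "ax": 0, "ay": 0, "az": 0}
  ]
}}

```text
t: 11.78
tcp_pos: [0.545, -0.2177, 0.0418]
orientation: [0.146, 0.989, -0.001, 0.001]
ft_force: [-0.5, -0.5, 7.0]
opening: 0.0398
```

```bash
python3 go.py .544 -.2174 .0408 1.278
```

```text
t 11.78 tcp [ 0.545  -0.2177  0.0418] F [-0.54 -0.5   7.03] open 0.0398
d [ 0.001  -0.      0.0009] rot [-0.06  0.14 -0.02]
```

Contact (7 N up), so it is standing on the board. Releasing.

Emit:
{"fn": "arm_command", "kwargs": {
  "plan": [
    {"grip": 130, "dx": 0, "dy": 0, "dz": 0, "ax": 0, "ay": 0, "az": 0},
    {"grip": 110, "dx": 0, "dy": 0, "dz": 0, "ax": 0, "ay": 0, "az": 0},
    {"grip": 80, "dx": 0, "dy": 0, "dz": 0, "ax": 0, "ay": 0, "az": 0},
    {"grip": 60, "dx": 0, "dy": 0, "dz": 0, "ax": 0, "ay": 0, "az": 0},
    {"grip": 60, "dx": 0, "dy": 0, "dz": 0, "ax": 0, "ay": 0, "az": 0}
  ]
}}

```text
t: 12.2
tcp_pos: [0.5449, -0.2176, 0.0416]
orientation: [0.146, 0.989, -0.001, 0.001]
ft_force: [0.0, 1.0, -0.4]
opening: 0.0673
```

```bash
python3 snap.py wrist 14; python3 go.py .544 -.2174 .0408 1.278
```

```text
t 12.25 tcp [ 0.5449 -0.2177  0.0416] F [-0.18  0.36 -0.04] open 0.0697
d [ 0.0009 -0.      0.0008] rot [-0.06  0.13 -0.02]
```

View pics/wrist14.png

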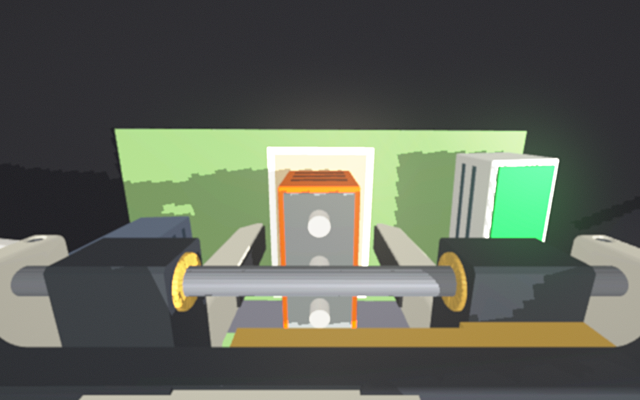

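The fingers are clear on both sides. Retreating straight up.

Emit:
{"fn": "arm_command", "kwargs": {
  "plan": [
    {"grip": 60, "dx": 0, "dy": 0, "dz": -0.015, "ax": 0, "ay": 0, "az": 0},
    {"grip": 60, "dx": 0, "dy": 0, "dz": -0.035, "ax": 0, "ay": 0, "az": 0},
    {"grip": 60, "dx": 0, "dy": 0, "dz": -0.06, "ax": 0, "ay": 0, "az": 0},
    {"grip": 60, "dx": 0, "dy": 0, "dz": -0.09, "ax": 0, "ay": 0, "az": 0},
    {"grip": 60, "dx": 0, "dy": 0, "dz": -0.12, "ax": 0, "ay": 0, "az": 0}
  ]
}}

```text
t: 12.67
tcp_pos: [0.5442, -0.2172, 0.1624]
orientation: [0.146, 0.989, -0.0, 0.0]
ft_force: [0.7, -0.2, -0.6]
opening: 0.0712
```

Emit:
{"fn": "arm_command", "kwargs": {
  "plan": [
    {"grip": 60, "dx": 0, "dy": 0, "dz": -0.025, "ax": 0, "ay": 0, "az": 0},
    {"grip": 60, "dx": 0, "dy": 0, "dz": -0.04, "ax": 0, "ay": 0, "az": 0},
    {"grip": 60, "dx": 0, "dy": 0, "dz": -0.05, "ax": 0, "ay": 0, "az": 0},
    {"grip": 60, "dx": 0, "dy": 0, "dz": -0.05, "ax": 0, "ay": 0, "az": 0},
    {"grip": 60, "dx": 0, "dy": 0, "dz": -0.05, "ax": 0, "ay": 0, "az": 0}
  ]
}}

```text
t: 13.08
tcp_pos: [0.544, -0.2172, 0.2121]
orientation: [0.146, 0.989, -0.001, 0.0]
ft_force: [-0.3, -0.1, -0.1]
opening: 0.0711
```

```bash
python3 snap.py scene 15; python3 snap.py side 15; python3 snap.py wrist 15 200 60 520 310 2; python3 go.py .544 -.2174 .0408 1.278
```

```text
t 13.23 tcp [ 0.5435 -0.217   0.211 ] F [ 0.17 -0.31  0.49] open 0.0711
d [-0.0008 -0.0002  0.1702] rot [-0.04 -0.07  0.  ]
```

View pics/scene15.png

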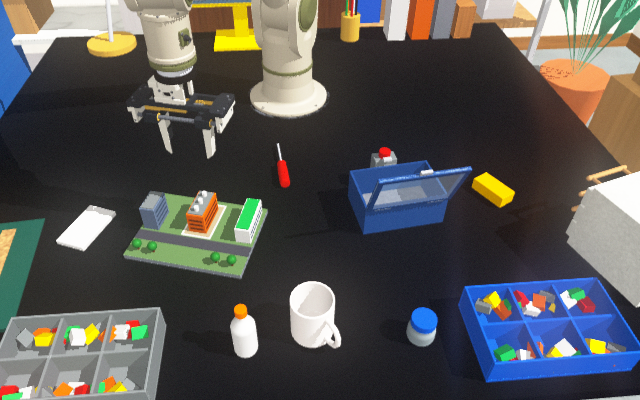

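View pics/side15.png

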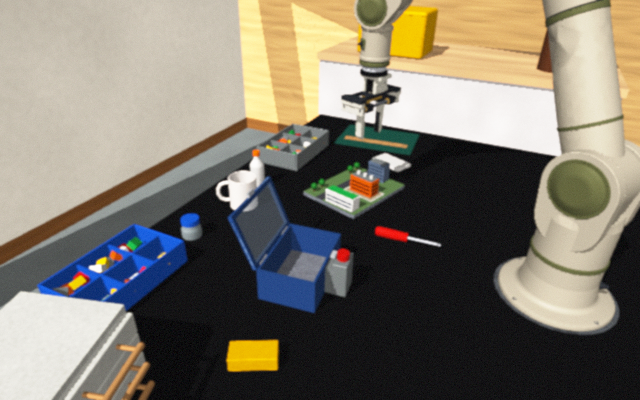

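View pics/wrist15.png

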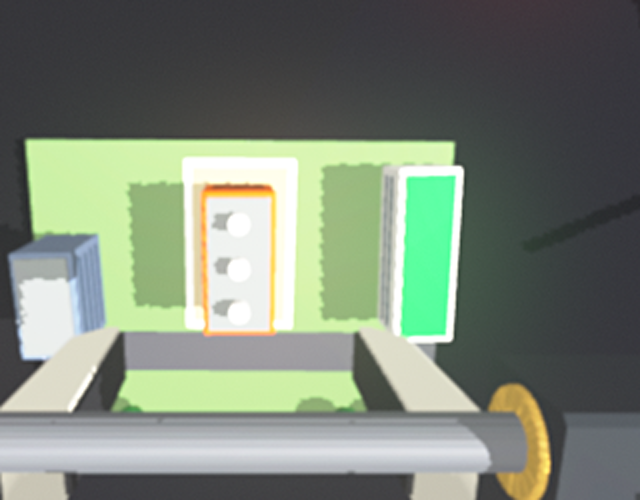

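The factory stands inside the outline (wrist crop: factory 203–274, outline 184–297), the other models look unmoved, and the lid is open. One numeric check.

```bash
python3 - <<'E'
from ray import *
f=lambda u,v,z: ray("pics/wrist15.npz",200+u/2-.25,60+v/2-.25,z)
h=np.array([f(*p,.076) for p in((239,223),(239,269),(239,313))]);d=h[0]-h[2];print(h.round(4).tolist(),np.arctan2(d[1],d[0])+0)
a=np.array([f(*p,.012) for p in((184,158),(297,158))]);print(a.round(4).tolist())
d=a[1]-a[0];yaw=np.arctan2(d[1],d[0]);print("yaw",yaw-np.pi/2, "plot c",(a.mean(0)+.0535*np.array([np.cos(yaw-np.pi/2),np.sin(yaw-np.pi/2),0])).round(4))
E
python3 -c "
from bench import arm
print(arm.sign_off(), arm.get_obs()['t'])"
```

```text
[[0.5205, -0.2106, 0.076], [0.5439, -0.2177, 0.076], [0.5671, -0.2247, 0.076]] 2.8484038526661473
[[0.4815, -0.2341, 0.012], [0.5016, -0.1678, 0.012]]
yaw -0.29331492415571603 plot c [ 0.5428 -0.2164  0.012 ]
the job is handed in; nothing more can be done
the job is handed in; nothing more can be done
```

The orange factory is standing on the sand-coloured plot and the lid is open. The job was handed in at about 13 s; sign-off gives no verdict.

- **Lid:** One finger pressed the button while the other held the lid back. I raised the arm at about 5 cm/s or slower, and the lid followed until its edge slipped past the finger. It now leans back against its stop. I judged its opening speed only from pictures between moves.
- **Factory:** I gripped it across its 40 mm width, lifted it level out of the case, set it down on the plot, let go and moved straight up.

Last checks, from the wrist picture:

| | Centre (m) | Yaw (rad) |
|---|---|---|
| Factory | (0.5439, -0.2177) | -0.293 |
| Plot | (0.5428, -0.2164) | -0.293 |

That puts the factory about 2 mm off the plot's centre (18 mm allowed) and in line with it. By eye in the final pictures, the factory is upright, the terrace and office look unmoved, the lid is open, and the gripper hangs clear of everything. None of the checks failed or disagreed. The force peaked at about 21 N as the factory touched the board, then settled to 7 N before I let go.

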